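# Wedge the pipe-hatch flap shut and close up the cupboard

## Robot

A 6-joint arm with a two-finger parallel gripper is mounted at the origin on the work surface. World frame = base frame: x ahead of the robot, y to its left, z up, the work surface at z = 0. Lengths are in m, angles in rad, forces in N, time in s.
With the tool pointing down it reaches from about 0.325 to 0.85 m from the base axis. Payload 15.5 kg.
Tool frame: the origin (TCP) lies on the centre line of the jaws, within the pads' length; the fingertips stand 14 mm ahead of it and the grasp point (between the pads) lies 5 mm behind it; z points along the fingers, y is the line along which they close (so a half turn about z gives the same grasp; the last joint's range is limited). The gripper opens to 91 mm and grips with 3 to 60 N. Pads are 32 mm wide; open, the fingers measure 118 mm over their backs; the gripper's body (76 mm by 178 mm) begins 60 mm behind the grasp point.
Start: joints at [-1.435, 0.494, 1.345, -0, 1.302, -0.096], TCP at [0.144, -0.608, 0.228] pointing down, gripper open.
Joint ranges: [-2.91, 2.91], [-0.82, 2.16], [0.22, 2.67], [-1.22, 4.37], [0.12, 2.79], [-3.08, 3.08]. Speed limits (rad/s): [1.89, 1.89, 2.57, 3.01, 3.01, 3.01].

## Interface

Orientations are given as a unit quaternion [x, y, z, w].
In Python, from workcell import ctrl gives the robot as it stands.
- The arm moves only by the tool step_arm, never from a script. Its argument "targets" is a list of rows, each a list of 7 numbers: the shift along the tool's x, y, z in m, then the turn, a rotation vector about the tool's x, y, z in rad, then the closure, from -1 (fully open) to 1 (shut). In form: [[x, y, z, rx, ry, rz, gripper], ...]. A call has 1 to 5 rows; each row is the pose to reach, as a shift and turn from the pose commanded when the call began, along the tool's axes at that moment; what a row does not reach only later rows make up. A row lasts 1/8 s, in which the tool goes at most 62.5 mm and 10.7 degrees, less where a joint would pass 70% of its speed; a pose out of reach is approached as far as the arm can. A call with a gripper value outside its range is refused whole. The fingers move at their own pace and stop on an object; the grip force is fixed at half the most. Time passes only in rows, so rows that repeat a pose let the fingers close. It gives the time, the measured TCP pose, the force, the opening and the grip force at its end, in the units of the state.
- ctrl.observe(): the state, without advancing time (a new reading comes with each control period).
- ctrl.capture(name): name is "scene" or "side" or "wrist"; returns the picture (400x640x3 uint8, red, green, blue); there is no depth.
- ctrl.camera_model(name): a dict with "fx", "fy", "cx", "cy" (pixels), "R" (3x3) and "t" (3): a world point X has camera coordinates R X + t; the wrist camera has in their place "tool_from_camera" (4x4, takes a point from camera to tool coordinates, whose origin is the TCP and whose axes are the flange's). Camera axes: x right, y down, z forward; pixel columns grow to the right and rows downward; lengths in m; the calibration is good to about 2 mm. The wrist camera is an equidistant fisheye: a pixel r from the principal point sees the ray r / f radians off the axis. A picture is of the moment at which its call begins: read the wrist's pose just before it. camera_model takes no time and is no camera call.
- ctrl.job_done(): hands the job in; it is judged then, once.
The state is a dict: "time": time; "q": joint angles; "joint_vel": joint speeds; "joint_efforts": joint torques, N m; "position": TCP position; "tool_rot": TCP orientation; "contact_force": force on the tool from outside, world axes, zero at the start; "torque": the same for the moment, N m; "gripper_width": opening from 0.0 (shut) to 1.0 (fully open); "grasp_force": force on a finger pad.
Only numpy, scipy, OpenCV 4.12 (cv2) and the standard library are available. Lean on these libraries where they do the work, as an engineer would, in place of code of your own. Each camera call takes 0.05 s, during which the arm holds its last target. There are 200 camera calls.

## Task

Shut up the under-sink cupboard: take out the hand brush that is propping the pipe-hatch flap ajar and lay it flat, bristles down, in the clear organiser box, so that the flap drops shut. Then tap the wooden wedge, thin end first, under the bottom edge of the shut flap from the robot's side until it jams tight and let go of it; last, turn the cupboard light off by pushing the toggle switch right over, away from the robot. Leave everything else where it is.

Things in the scene. Friction and masses are not known exactly. Their poses are not given: they have to be found in the camera images.
- hatch: Fixed plywood hatch frame, no sill. Origin on the liner straight below the hinge, midway between the cheeks; +x points through the hatch away from the robot, z up. Two cheeks 170 mm high, 12 mm thick at y +-116 mm (x -8 to +92), header bar on top (x -8 to +14, z 150 to 170 mm). The aluminium flap hangs from it; a copper pipe crosses behind at x 84, z 140 mm.
- flap (a joint): Swing of the flap, rad: 0 plumb and shut (stopped there), growing to 1.4 as its lower edge swings to the robot's side (hatch -x). Panel 200 mm wide, 129 high, 8 thick, 0.3 kg, on a free hinge 145 mm above the liner; it falls shut by its weight, leaving a 16 mm gap under it. Starts near 0.6, resting on the brush head.
- flap_edge (a point): Middle of the flap's lower edge.
- brush: Yellow plastic hand brush 200 mm long, 0.15 kg, lying bristles down. Origin on the underside at mid-length; +x to the head, z up. Head x +20 to +100 mm, 45 mm wide, 36 mm high; handle x -100 to +20 mm, 24 mm wide, z 20 to 36 mm. The head starts under the flap, the handle towards the robot. Centre of mass about x +40 mm.
- organiser: Open clear acrylic organiser box fixed to the liner, 260 x 150 x 50 mm high, walls and floor 4 mm. Origin under its centre, x along its length, z up.
- wedge: Plain wooden wedge 180 mm long, 44 wide, 0.1 to 0.2 kg. Origin on the underside at mid-length, +x to the thin end. Height falls evenly from 32 mm (x -90) to 4 mm (x +90): it meets the shut flap's edge with about 77 mm passed under. Beyond that friction holds it: each mm further adds about 10 N of squeeze; pushes of 12 to 20 N jam it (it hardly advances any more and still squeezes the flap after release).
- wedge_tip (a point): Middle of the wedge's thin end, on its underside.
- switch (a joint): Toggle of the light switch, rad: 0 to 0.15 at the start (light on, leaning towards the robot's side), 1.0 fully over (off). Stays where it is left, moves with about 1 N.
- switch_base: Fixed grey base of the switch, 70 x 50 x 25 mm. Origin under its centre; the toggle swings in its x-z plane, to +x (away from the robot) for off, about an axis 22 mm above the origin. The toggle is a steel rod 10 mm thick with a black ball 26 mm across at its end, 80 mm from the axis; it leans 0.5 rad either side of upright.
- switch_tip (a point): Centre of the toggle's black ball.
- block: Plain wooden block 180 x 44 x 32 mm, not tapered: a bystander like the wedge in size. Origin under its centre.
- canister: Closed white ceramic canister, 94 mm across, 126 mm high; bystander.
- spanner: Steel adjustable spanner 180 mm long lying flat; bystander.
- dish: White ceramic soap dish 110 mm across, 28 mm high; bystander.
- tin: Low steel tin 72 mm across, 45 mm high; bystander.
- mug: White mug 80 mm across, 90 mm high; bystander.

How it is judged:
On the way, in this order (a step that is already met when the one before it is completed fails the run):
1. the brush lies flat in the organiser, let go (x of brush in the frame of organiser between -0.06 and 0.06 m and y of brush in the frame of organiser between -0.07 and 0.07 m and z of brush in the frame of organiser below 0.02 m and angle between brush's own z axis and vertical below 0.2 rad and contact force between brush and the fingers below 0.1 N), for 0.2 s.
2. the wedge is jammed under the shut flap and let go (value of joint flap below 0.04 rad and contact force between wedge and hatch above 4 N and x of wedge_tip in the frame of hatch above 0.05 m and y of wedge_tip in the frame of hatch between -0.085 and 0.085 m and height (world z) of wedge below 0.01 m and contact force between wedge and the fingers below 0.1 N), for 0.3 s.
3. the toggle is pushed over (value of joint switch above 0.8 rad), for 0.2 s.
At the end, for the whole second after the job is handed in: Brush at rest, bristles down, flat (0.2 rad) in the organiser; flap shut (under 0.04 rad); wedge flat on the liner, its thin end over 50 mm past the flap, within 85 mm of its middle, squeezed by over 4 N and let go; toggle above 0.8 rad. Done in that order (all of step 1 and all of step 2 and value of joint switch above 0.8 rad and linear speed of each of wedge, brush below 0.02 m/s); the robot touches nothing.
It fails at once if a bystander is moved more than 40 mm (distance of any of block, canister, spanner, dish, tin, mug from where it was at the start of the episode above 0.04 m).
It also fails if it takes over 69 s, if anything falls off the work surface, if the arm or the gripper's body presses on something with over 40 N, if the wrist force passes 120 N, or if a joint passes its speed limit or range.

## Working session

There is one attempt and no reset: what is moved stays moved. The work goes in short steps, Python scripts to look and compute and a tool call to move; the robot and the scene stay as the last step left them, time stands still between calls to the robot, and variables do not carry over. Pictures are saved under pics/ and viewed, at most 11 in all, crops included, and the job is handed in when it is done.

Besides the shell and the picture viewer there is one more tool, called by a JSON object that holds its "api" and its "payload". step_arm: Moves the arm, as the interface text tells. Its arguments: {"type":"object","properties":{"targets":{"type":"array","items":{"type":"array","items":{"type":"number"}}}},"required":["targets"]}

```bash
mkdir -p pics; ls
python3 - <<'E'
from workcell import ctrl
import cv2,numpy as np
np.set_printoptions(precision=4,suppress=True)
s=ctrl.observe();print(s)
for n in("scene","side","wrist"):
    cv2.imwrite(f"pics/{n}0.png",ctrl.capture(n)[:,:,::-1]);print(n,ctrl.camera_model(n))
E
```

```text
pics
{'time': 0.0, 'q': array([-1.4345,  0.4942,  1.3461,  0.    ,  1.3025, -0.0955]), 'joint_vel': array([ 0.0005,  0.0003, -0.0001,  0.0009, -0.0035, -0.0009]), 'joint_efforts': array([ -0.0024, -87.8836, -38.1869,   0.0701,   0.0531,  -0.0001]), 'position': array([ 0.1435, -0.6079,  0.2273]), 'tool_rot': array([ 0.9933,  0.1157, -0.    , -0.0006]), 'contact_force': array([ 1.4604,  0.0033, -0.0006]), 'torque': array([-0.0251,  0.0075,  0.0134]), 'grasp_force': 0.0, 'gripper_width': 1.0036197783569218}
scene {'fx': 366.0651630747909, 'fy': 366.0651630747909, 'cx': 325.06620630678475, 'cy': 194.1174794447337, 'R': array([[-0.5751,  0.8179, -0.0157],
       [ 0.5195,  0.3503, -0.7794],
       [-0.6319, -0.4564, -0.6264]]), 't': array([ 0.3385, -0.1834,  1.2835])}
side {'fx': 463.4601912235774, 'fy': 463.4601912235774, 'cx': 319.89076746367954, 'cy': 203.25841993949751, 'R': array([[-0.8445, -0.5354,  0.0147],
       [-0.4136,  0.6345, -0.6529],
       [ 0.3402, -0.5575, -0.7573]]), 't': array([0.4529, 0.3148, 1.0205])}
wrist {'fx': 309.70691628693146, 'fy': 309.70691628693146, 'cx': 319.73929911968514, 'cy': 196.08219054518042, 'tool_from_camera': array([[-0.0008, -0.9622, -0.2722,  0.0764],
       [ 1.    , -0.0006, -0.0008,  0.0009],
       [ 0.0006, -0.2722,  0.9622, -0.1566],
       [ 0.    ,  0.    ,  0.    ,  1.    ]])}
```

View pics/scene0.png

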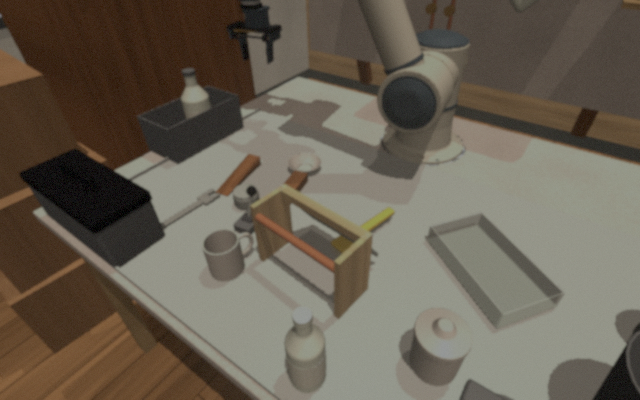

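View pics/side0.png

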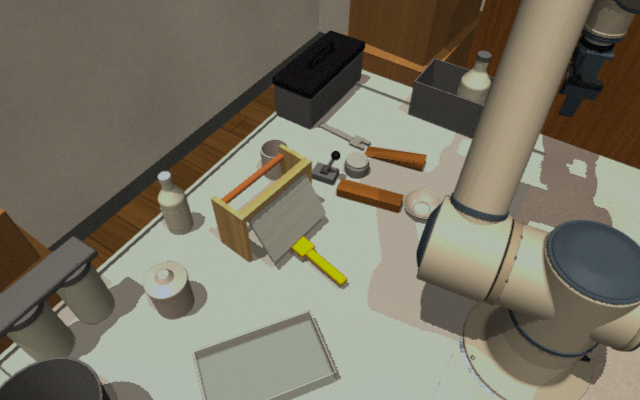

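The scene view shows the hatch at (310,240), brush handle (380,220), organiser (490,270) and two brown bars. In the side view these are the brush (320,260), bars (397,158) and (370,195), and switch ball (336,155). I'll zoom in on the side view.

```bash
cat > h.py <<'E'
from workcell import ctrl
import cv2,numpy as np
from scipy.spatial.transform import Rotation as Ro
np.set_printoptions(precision=4,suppress=True)
def ray(n,uv):
    m=ctrl.camera_model(n);d=np.array([(uv[0]-m['cx'])/m['fx'],(uv[1]-m['cy'])/m['fy'],1])
    return -m['R'].T@m['t'],m['R'].T@d
def plane(n,uv,z):
    o,d=ray(n,uv);return o+d*(z-o[2])/d[2]
def proj(n,X):
    m=ctrl.camera_model(n);c=m['R']@np.asarray(X)+m['t'];return c[:2]/c[2]*m['fx']+[m['cx'],m['cy']]
def tri(*obs):
    A=0;b=0
    for n,uv in obs:
        o,d=ray(n,uv);d/=np.linalg.norm(d);P=np.eye(3)-np.outer(d,d);A=A+P;b=b+P@o
    return np.linalg.solve(A,b)
def wplane(uv,z,pos,rot):
    m=ctrl.camera_model('wrist');v=np.array([uv[0]-m['cx'],uv[1]-m['cy']]);r=np.hypot(*v);th=r/m['fx']
    d=np.r_[v/r*np.sin(th),np.cos(th)];T=m['tool_from_camera'];R=Ro.from_quat(rot).as_matrix()
    o=np.asarray(pos)+R@T[:3,3];d=R@T[:3,:3]@d
    return o+d*(z-o[2])/d[2]
E
python3 - <<'E'
import cv2
a=cv2.imread('pics/side0.png')[115:295,200:440];cv2.imwrite('pics/c1.png',cv2.resize(a,None,fx=3.3,fy=3.3,interpolation=2))
a=cv2.imread('pics/scene0.png')[140:320,200:440];cv2.imwrite('pics/c2.png',cv2.resize(a,None,fx=3.3,fy=3.3,interpolation=2))
E
```

```text
(no output)
```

View pics/c1.png

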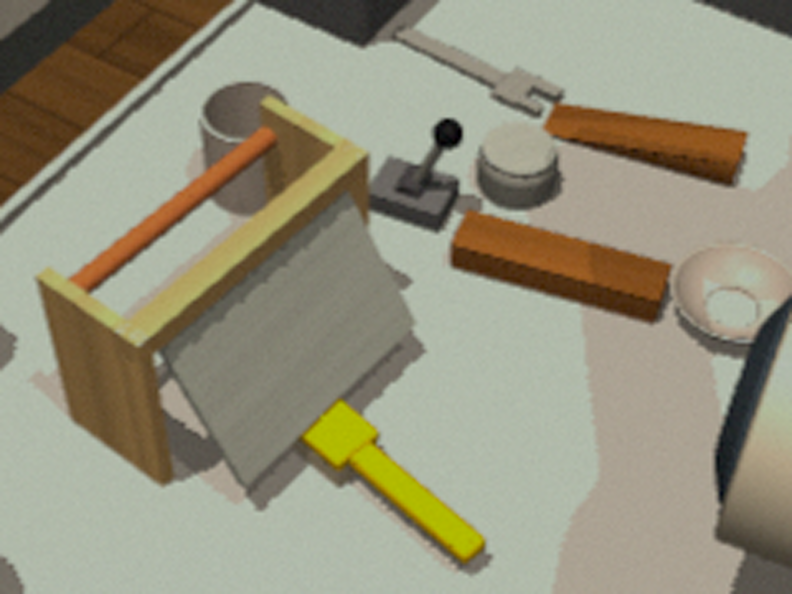

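View pics/c2.png

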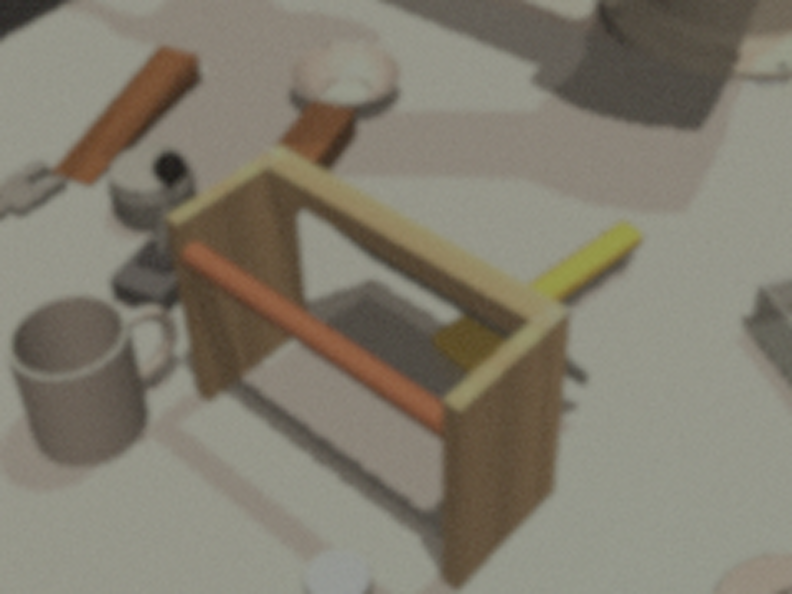

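The side crop shows the wedge as the far bar, with its thin end at crop (555,125) and thick end at (740,155). The plain block is nearer, at (560,265). The brush handle end is at (473,552), the hatch top corners are (40,275), (140,345), (368,155), (265,97), and the switch ball is at (448,133), or (170,167) in the scene crop.

Run:
```python
from h import *
S=lambda x,y:(200+x/3.3,115+y/3.3)
C=lambda x,y:(200+x/3.3,140+y/3.3)
print("hatch top side",*[plane('side',S(*p),.17) for p in[(40,275),(140,347),(368,155),(265,97)]])
print("hatch top scene",*[plane('scene',C(*p),.17) for p in[(455,408),(568,312),(278,150),(168,218)]])
print("org scene",*[plane('scene',p,.05) for p in[(425,236),(481,215),(560,293),(497,328)]])
print("org side",*[plane('side',p,.05) for p in[(194,352),(308,314),(338,372)]])
print("ball",tri(('side',S(448,133)),('scene',C(170,167))))
print("swbase top",*[plane('side',S(*p),.025) for p in[(370,190),(392,158),(460,183),(438,218)]])
print("wedge thin bot",plane('side',S(547,131),0),"thin top far",plane('side',S(560,104),.004),"thick top far",plane('side',S(746,131),.032),"thick bot near",plane('side',S(733,183),0))
print("wedge scene thick far",plane('scene',C(165,47),.032),plane('scene',C(198,62),.032),'thin',plane('scene',C(58,170),.004),plane('scene',C(92,182),.002))
img=cv2.imread('pics/side0.png');hsv=cv2.cvtColor(img,cv2.COLOR_BGR2HSV)
m=cv2.inRange(hsv,(22,180,90),(35,255,255));c=max(cv2.findContours(m,0,1)[0],key=cv2.contourArea)
hp=cv2.minAreaRect(c);print(hp)
for p in[(355,455),(378,440),(485,543),(463,560)]:print("handle",plane('side',S(*p),.036))
for p in[(338,398),(305,435),(345,467),(378,435)]:print("head",plane('side',S(*p),.036))
for p in[(640,238),(622,225)]:print("handle end scene",plane('scene',C(*p),.036))
print("flap corners ~",*[plane('side',S(*p),.04) for p in[(415,322),(248,490)]])
print("block",*[plane('side',S(*p),.032) for p in[(470,212),(455,245),(668,265),(660,297)]])
print("dish tin",plane('side',S(732,275),.028),plane('side',S(517,150),.045),'spanner',plane('side',S(530,85),.01),plane('side',S(395,32),.01),'canister',plane('side',(166,275),.12),'mug',plane('side',S(245,105),.09))
```

```text
hatch top side [0.7408 0.144  0.17  ] [0.6426 0.1565 0.17  ] [ 0.6152 -0.081   0.17  ] [ 0.7171 -0.0912  0.17  ]
hatch top scene [0.7466 0.1417 0.17  ] [0.6505 0.156  0.17  ] [ 0.626  -0.0821  0.17  ] [ 0.7196 -0.0942  0.17  ]
org scene [0.4764 0.2079 0.05  ] [0.3303 0.2931 0.05  ] [0.4747 0.4919 0.05  ] [0.6234 0.4106 0.05  ]
org side [0.5802 0.4138 0.05  ] [0.4308 0.2161 0.05  ] [0.3107 0.2897 0.05  ]
ball [ 0.6167 -0.2061  0.0939]
swbase top [ 0.6714 -0.1709  0.025 ] [ 0.6767 -0.2148  0.025 ] [ 0.6105 -0.221   0.025 ] [ 0.6047 -0.1746  0.025 ]
wedge thin bot [ 0.5895 -0.3452  0.    ] thin top far [ 0.5952 -0.3802  0.004 ] thick top far [ 0.4261 -0.4118  0.032 ] thick bot near [ 0.417  -0.3774 -0.    ]
wedge scene thick far [ 0.4286 -0.4074  0.032 ] [ 0.4303 -0.3622  0.032 ] thin [ 0.5993 -0.3783  0.004 ] [ 0.5927 -0.3425  0.002 ]
((320.26226806640625, 261.38525390625), (63.37826156616211, 17.156944274902344), 39.80556869506836)
handle [0.5255 0.0743 0.036 ]
handle [0.5185 0.0537 0.036 ]
handle [0.4068 0.0871 0.036 ]
handle [0.4128 0.1075 0.036 ]
head [0.5652 0.0375 0.036 ]
head [0.5667 0.0795 0.036 ]
head [0.5258 0.0872 0.036 ]
head [0.521  0.0498 0.036 ]
handle end scene [0.4264 0.1038 0.036 ]
handle end scene [0.4204 0.085  0.036 ]
flap corners ~ [ 0.554  -0.0554  0.04  ] [0.5719 0.1441 0.04  ]
block [ 0.5823 -0.1897  0.032 ] [ 0.5735 -0.1501  0.032 ] [ 0.4144 -0.2272  0.032 ] [ 0.4046 -0.192   0.032 ]
dish tin [ 0.3662 -0.2497  0.028 ] [ 0.5802 -0.2654  0.045 ] spanner [ 0.6288 -0.3819  0.01  ] [ 0.7763 -0.3771  0.01  ] canister [0.7146 0.334  0.12  ] mug [ 0.7805 -0.1438  0.09  ]
```

```bash
cat >> h.py <<'E'
def down(phi):
    c,s=np.cos(phi),np.sin(phi);return Ro.from_matrix(np.array([[c,s,0],[s,-c,0],[0,0,-1]]))
def plan(p,phi,step=.06,ang=.18,long=None):
    """how far to go from here to TCP p, tool-x heading phi: calls of up to 5 rows, tool axes"""
    s=ctrl.observe();p0=s['position'];R0=Ro.from_quat(s['tool_rot']);R1=down(phi);p=np.asarray(p)
    rv=(R0.inv()*R1).as_rotvec()
    if long: # force sense of turn
        a=np.linalg.norm(rv); rv=rv if np.sign(rv[2])==long else -rv/a*(2*np.pi-a)
    n=max(1,int(np.ceil(max(np.linalg.norm(p-p0)/step,np.linalg.norm(rv)/ang))))
    for k in range(0,n,5):
        e=min(k+5,n);Rk=R0*Ro.from_rotvec(rv*k/n)
        sh=Rk.inv().apply((p-p0)/n);print(e-k,'rows, each:',sh.round(4),(rv/n).round(4),' total:',(sh*(e-k)).round(3),(rv*(e-k)/n).round(3))
E
python3 - <<'E'
from h import *
plan([.45,.1,.32],2.855,long=-1)
E
```

```text
5 rows, each: [ 0.0307 -0.0413 -0.0061] [-0.     -0.0001 -0.1749]  total: [ 0.154 -0.206 -0.031] [-0.    -0.    -0.874]
5 rows, each: [ 0.0514 -0.0029 -0.0061] [-0.     -0.0001 -0.1749]  total: [ 0.257 -0.014 -0.031] [-0.    -0.    -0.874]
5 rows, each: [ 0.0352  0.0375 -0.0062] [-0.     -0.0001 -0.1749]  total: [ 0.176  0.188 -0.031] [-0.    -0.    -0.874]
```

{"api": "step_arm", "payload": {"targets": [[0.031,-0.041,-0.012,0,0,-0.175,-1],[0.062,-0.082,-0.024,0,0,-0.35,-1],[0.092,-0.124,-0.036,0,0,-0.525,-1],[0.123,-0.165,-0.048,0,0,-0.7,-1],[0.154,-0.206,-0.06,0,0,-0.874,-1]]}}

```text
time: 0.78
position: [0.2465, -0.3708, 0.2882]
tool_rot: [0.85, 0.527, 0.0, -0.0]
contact_force: [1.0, -1.0, -0.2]
gripper_width: 1.0
grasp_force: 0.0
```

{"api": "step_arm", "payload": {"targets": [[0.051,-0.003,-0.006,0,0,-0.175,-1],[0.103,-0.006,-0.012,0,0,-0.35,-1],[0.154,-0.009,-0.018,0,0,-0.525,-1],[0.206,-0.012,-0.018,0,0,-0.7,-1],[0.257,-0.014,-0.018,0,0,-0.874,-1]]}}

```text
time: 1.4
position: [0.3492, -0.1348, 0.3061]
tool_rot: [0.546, 0.837, 0.0, 0.0]
contact_force: [0.8, -0.7, -0.6]
gripper_width: 1.001
grasp_force: 0.0
```

{"api": "step_arm", "payload": {"targets": [[0.035,0.038,-0.003,0,0,-0.175,-1],[0.07,0.075,-0.006,0,0,-0.35,-1],[0.106,0.113,-0.01,0,0,-0.525,-1],[0.141,0.15,-0.014,0,0,-0.7,-1],[0.176,0.188,-0.014,0,0,-0.874,-1]]}}

```text
time: 2.02
position: [0.4518, 0.1016, 0.3202]
tool_rot: [0.14, 0.99, 0.0, 0.0]
contact_force: [0.2, -0.9, 0.4]
gripper_width: 0.998
grasp_force: 0.0
```

Run:
```python
from h import *
s=ctrl.observe();print(s['time'],s['position'],s['tool_rot'],s['q'])
cv2.imwrite('pics/w1.png',ctrl.capture('wrist')[:,:,::-1])
```

```text
2.025 [0.4518 0.1016 0.3202] [0.1404 0.9901 0.     0.0003] [ 0.0923  0.1725  1.5808 -0.0001  1.3877 -1.1968]
```

View pics/w1.png

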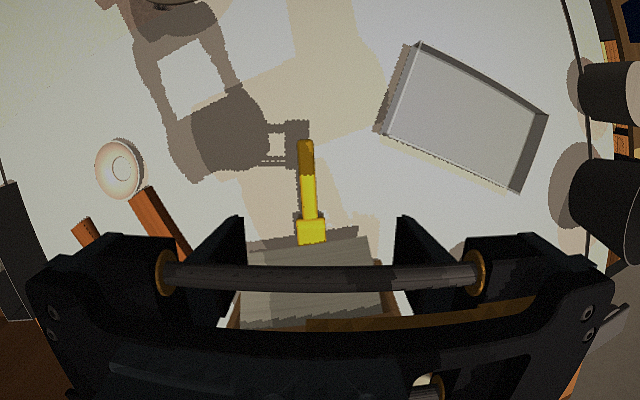

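The wrist view shows the brush handle end at (306,139) and the head front at (312,243). The organiser's outline corners are about (375,132), (415,42), (547,114) and (520,193).

Run:
```python
from h import *
P=[.4518,.1016,.3202];Q=[.1404,.9901,0,.0003]
for z in(0,.05):print('org z',z,*[wplane(u,z,P,Q)[:2] for u in[(375,132),(415,42),(547,114),(520,193)]])
for u in[(300,140),(312,140),(302,218),(317,218)]:print('handle',wplane(u,.036,P,Q))
for u in[(297,220),(323,218),(298,245),(328,242)]:print('head/edge',wplane(u,.036,P,Q))
print('flap edge',wplane((249,240),.04,P,Q),wplane((363,227),.04,P,Q))
# triangulate organiser corners in scene & side
for a,b in[((425,236),(308,314)),((481,215),(338,372)),((497,328),(194,352))]:print('tri',tri(('scene',a),('side',b)))
img=cv2.imread('pics/w1.png');m=cv2.inRange(cv2.cvtColor(img,cv2.COLOR_BGR2HSV),(20,170,60),(36,255,255));m[260:]=0
c=max(cv2.findContours(m,0,1)[0],key=cv2.contourArea);c=c[:,0,:];print(cv2.boundingRect(c))
pts=np.array([wplane(u,.036,P,Q)[:2] for u in c if u[1]<212]);r=cv2.minAreaRect(pts.astype(np.float32));print(r,cv2.boxPoints(r))
for v in range(138,250,6):
  x=np.nonzero(m[v])[0]
  if len(x):print(v,x.min(),x.max(),end='; ')
```

```text
org z 0 [0.4321 0.1956] [0.3085 0.2973] [0.4729 0.5334] [0.6057 0.4446]
org z 0.05 [0.4264 0.1878] [0.3157 0.2789] [0.4629 0.4903] [0.5817 0.4108]
handle [0.41   0.0836 0.036 ]
handle [0.4148 0.1    0.036 ]
handle [0.5231 0.0521 0.036 ]
handle [0.5294 0.0739 0.036 ]
head/edge [0.5241 0.0438 0.036 ]
head/edge [0.532  0.0826 0.036 ]
head/edge [0.5644 0.0326 0.036 ]
head/edge [0.5724 0.0791 0.036 ]
flap edge [ 0.5342 -0.0386  0.04  ] [0.5618 0.1375 0.04  ]
tri [0.441  0.1996 0.0145]
tri [0.3129 0.2885 0.0374]
tri [0.5961 0.4097 0.016 ]
(296, 139, 30, 106)
((0.4632575511932373, 0.07777427136898041), (0.023325514048337936, 0.10828889906406403), 77.20706176757812) [[0.4079 0.0784]
 [0.5135 0.0544]
 [0.5186 0.0772]
 [0.413  0.1011]]
144 297 312; 150 298 313; 156 298 312; 162 299 313; 168 299 314; 174 300 314; 180 300 314; 186 300 314; 192 300 315; 198 301 315; 204 303 316; 210 302 317; 216 302 317; 222 296 324; 228 297 324; 234 297 325; 240 298 325;
```

Run:
```python
from h import *
plan([.4934,.071,.08],2.92)
```

```text
5 rows, each: [-0.0095 -0.0047  0.048 ] [ 0.0005  0.0002 -0.0099]  total: [-0.047 -0.024  0.24 ] [ 0.003  0.001 -0.049]
```

{"api": "step_arm", "payload": {"targets": [[-0.012,-0.006,0.048,0,0,-0.02,-1],[-0.024,-0.012,0.096,0,0,-0.05,-1],[-0.036,-0.018,0.144,0,0,-0.05,-1],[-0.047,-0.024,0.192,0,0,-0.05,-1],[-0.047,-0.024,0.24,0,0,-0.05,-1]]}}

```text
time: 2.7
position: [0.4903, 0.0629, 0.0784]
tool_rot: [0.119, 0.993, 0.0, 0.0]
contact_force: [0.1, 0.1, -1.7]
gripper_width: 0.998
grasp_force: 0.0
```

{"api": "step_arm", "payload": {"targets": [[0,0,0.03,0,0,0,-1],[0,0,0.057,0,0,0,-1],[0,0,0.057,0,0,0,0.2],[0,0,0.057,0,0,0,1],[0,0,0.057,0,0,0,1]]}}

```text
time: 3.32
position: [0.4903, 0.0635, 0.024]
tool_rot: [0.119, 0.993, 0.0, 0.001]
contact_force: [-0.2, -0.7, 0.5]
gripper_width: 0.703
grasp_force: 0.0
```

{"api": "step_arm", "payload": {"targets": [[0,0,0,0,0,0,1],[0,0,0,0,0,0,1],[0,0,0,0,0,0,1]]}}

```text
time: 3.7
position: [0.4897, 0.0636, 0.0231]
tool_rot: [0.119, 0.993, 0.0, 0.0]
contact_force: [-0.1, 1.1, 1.7]
gripper_width: 0.371
grasp_force: 0.6
```

{"api": "step_arm", "payload": {"targets": [[0,0,0,0,0,0,1],[0,0,0,0,0,0,1],[0,0,0,0,0,0,1],[0,0,0,0,0,0,1]]}}

```text
time: 4.2
position: [0.4898, 0.0635, 0.023]
tool_rot: [0.119, 0.993, 0.0, 0.0]
contact_force: [1.3, 2.0, 4.1]
gripper_width: 0.26
grasp_force: 29.9
```

{"api": "step_arm", "payload": {"targets": [[0.015,0,-0.002,0,0,0,1],[0.04,0,-0.003,0,0,0,1],[0.065,0,-0.003,0,0,0,1],[0.09,0,-0.003,0,0,0,1],[0.11,0,-0.003,0,0,0,1]]}}

```text
time: 4.82
position: [0.3802, 0.0895, 0.026]
tool_rot: [0.119, 0.993, -0.0, -0.001]
contact_force: [0.0, 0.1, -1.9]
gripper_width: 0.259
grasp_force: 29.9
```

{"api": "step_arm", "payload": {"targets": [[0,0,0,0,0,0,1],[0,0,-0.04,0,0,0,1],[0,0,-0.09,0,0,0,1],[0,0,-0.13,0,0,0,1],[0,0,-0.13,0,0,0,1]]}}

```text
time: 5.45
position: [0.3845, 0.0894, 0.1584]
tool_rot: [0.119, 0.993, 0.001, 0.003]
contact_force: [-0.1, 0.3, -2.2]
gripper_width: 0.259
grasp_force: 30.0
```

Run:
```python
from h import *
s=ctrl.observe();print(s)
a=ctrl.capture('side')[130:310,180:420,::-1];cv2.imwrite('pics/s2.png',cv2.resize(a,None,fx=2.5,fy=2.5))
```

```text
{'time': 5.45, 'q': array([ 0.0769,  0.2778,  1.9734, -0.0001,  0.8848, -1.256 ]), 'joint_vel': array([ 0.0006,  0.0607,  0.048 ,  0.0003, -0.0694, -0.0002]), 'joint_efforts': array([  0.2945, -59.5218, -27.0689,  -0.0149,   1.8741,   0.0047]), 'position': array([0.3845, 0.0894, 0.1584]), 'tool_rot': array([0.1187, 0.9929, 0.0005, 0.0028]), 'contact_force': array([-0.1037,  0.2827, -2.1617]), 'torque': array([ 0.0509, -0.076 , -0.0489]), 'grasp_force': 29.981654584407806, 'gripper_width': 0.2587462407032338}
```

View pics/s2.png

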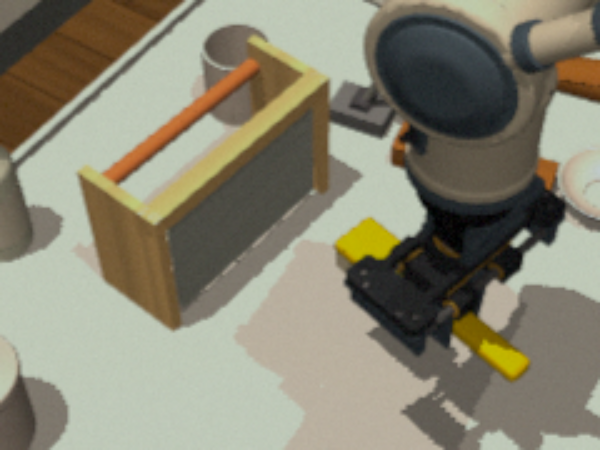

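Run:
```python
from h import *
plan([.435,.330,.13],4.10)
```

```text
5 rows, each: [0.001  0.0351 0.0039] [-0.0001  0.0005 -0.1709]  total: [0.005 0.176 0.019] [-0.001  0.002 -0.855]
2 rows, each: [-0.0259  0.0238  0.0039] [-0.0001  0.0005 -0.1709]  total: [-0.052  0.048  0.008] [-0.     0.001 -0.342]
```

{"api": "step_arm", "payload": {"targets": [[0.001,0.035,0,0,0,-0.171,1],[0.002,0.07,0.005,0,0,-0.342,1],[0.003,0.105,0.01,0,0,-0.513,1],[0.004,0.14,0.015,0,0,-0.684,1],[0.005,0.176,0.019,0,0,-0.855,1]]}}

```text
time: 6.12
position: [0.4188, 0.2624, 0.1352]
tool_rot: [-0.306, 0.952, -0.0, -0.001]
contact_force: [-0.0, 0.3, -1.9]
gripper_width: 0.259
grasp_force: 30.0
```

{"api": "step_arm", "payload": {"targets": [[-0.026,0.024,0.004,0,0,-0.171,1],[-0.052,0.048,0.008,0,0,-0.342,1],[-0.052,0.048,0.008,0,0,-0.342,1]]}}

```text
time: 6.5
position: [0.4338, 0.3323, 0.1269]
tool_rot: [-0.463, 0.886, 0.0, -0.001]
contact_force: [-0.8, -0.5, -2.2]
gripper_width: 0.26
grasp_force: 30.0
```

Run:
```python
from h import *
s=ctrl.observe();print(s['time'],s['position'],s['tool_rot'],2*np.arctan2(s['tool_rot'][1],s['tool_rot'][0]))
cv2.imwrite('pics/w3.png',ctrl.capture('wrist')[:,:,::-1])
```

```text
6.5 [0.4338 0.3323 0.1269] [-0.4631  0.8863  0.     -0.0009] 4.10468152136015
```

View pics/w3.png

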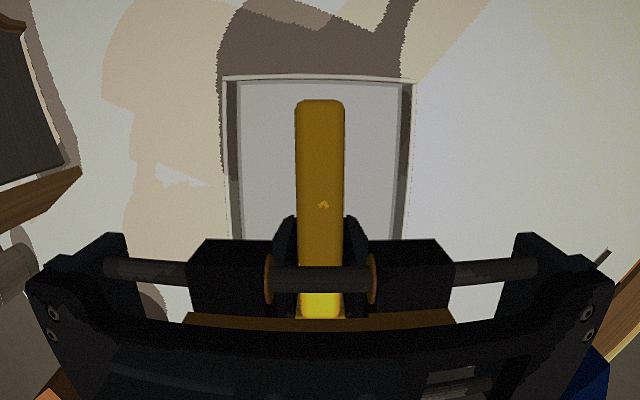

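The brush hangs centred and aligned in the box (rim columns 221–415, brush at 320). The near wall at row 77 says it needs to go about 8 mm further along, then down.

{"api": "step_arm", "payload": {"targets": [[-0.008,0,0.03,0,0,0,1],[-0.008,0,0.06,0,0,0,1],[-0.008,0,0.085,0,0,0,1],[-0.008,0,0.098,0,0,0,1],[-0.008,0,0.098,0,0,0,1]]}}

```text
time: 7.18
position: [0.438, 0.3366, 0.0302]
tool_rot: [-0.461, 0.887, -0.0, -0.001]
contact_force: [0.4, -1.0, -0.7]
gripper_width: 0.26
grasp_force: 30.0
```

{"api": "step_arm", "payload": {"targets": [[0,0,0,0,0,0,0.2],[0,0,0,0,0,0,0.2],[0,0,0,0,0,0,0.2]]}}

```text
time: 7.55
position: [0.4388, 0.3376, 0.0315]
tool_rot: [-0.461, 0.887, 0.0, 0.001]
contact_force: [0.4, -0.8, 0.8]
gripper_width: 0.402
grasp_force: 0.0
```

{"api": "step_arm", "payload": {"targets": [[0,0,-0.06,0,0,0,0.2],[0,0,-0.12,0,0,0,0],[0,0,-0.18,0,0,0,-1],[0,0,-0.24,0,0,0,-1],[0,0,-0.28,0,0,0,-1]]}}

```text
time: 8.18
position: [0.4387, 0.3376, 0.3144]
tool_rot: [-0.461, 0.887, 0.0, 0.002]
contact_force: [0.3, 0.5, -0.5]
gripper_width: 0.796
grasp_force: 0.0
```

Run:
```python
from h import *
plan([.52,-.365,.32],3.31)
```

```text
5 rows, each: [ 0.044  -0.0392 -0.0006] [-0.      0.0003  0.0659]  total: [ 0.22  -0.196 -0.003] [-0.     0.001  0.33 ]
5 rows, each: [ 0.029  -0.0513 -0.0005] [-0.      0.0003  0.0659]  total: [ 0.145 -0.257 -0.003] [-0.     0.001  0.33 ]
2 rows, each: [ 0.0108 -0.0579 -0.0005] [-0.      0.0003  0.0659]  total: [ 0.022 -0.116 -0.001] [-0.     0.001  0.132]
```

{"api": "step_arm", "payload": {"targets": [[0.044,-0.039,0,0,0,0.066,-1],[0.088,-0.078,0,0,0,0.132,-1],[0.132,-0.118,0,0,0,0.198,-1],[0.176,-0.157,0,0,0,0.264,-1],[0.22,-0.196,-0.003,0,0,0.33,-1]]}}

```text
time: 8.8
position: [0.4724, 0.0429, 0.3142]
tool_rot: [-0.308, 0.951, -0.0, 0.0]
contact_force: [1.4, -0.4, 0.3]
gripper_width: 0.999
grasp_force: 0.0
```

{"api": "step_arm", "payload": {"targets": [[0.029,-0.051,0,0,0,0.066,-1],[0.058,-0.103,0,0,0,0.132,-1],[0.087,-0.154,0,0,0,0.198,-1],[0.116,-0.205,0,0,0,0.264,-1],[0.145,-0.257,-0.003,0,0,0.33,-1]]}}

```text
time: 9.43
position: [0.5064, -0.2502, 0.3172]
tool_rot: [-0.148, 0.989, -0.0, 0.0]
contact_force: [0.6, 0.6, -0.1]
gripper_width: 0.999
grasp_force: 0.0
```

{"api": "step_arm", "payload": {"targets": [[0.011,-0.058,0,0,0,0.066,-1],[0.022,-0.116,0,0,0,0.132,-1],[0.022,-0.116,0,0,0,0.132,-1]]}}

```text
time: 9.8
position: [0.5195, -0.3693, 0.3162]
tool_rot: [-0.081, 0.997, -0.0, -0.0]
contact_force: [0.4, 0.2, -1.0]
gripper_width: 0.995
grasp_force: 0.0
```

Run:
```python
from h import *
s=ctrl.observe();P,Q=s['position'],s['tool_rot'];print(s['time'],P,Q)
img=np.ascontiguousarray(ctrl.capture('wrist')[:,:,::-1]);cv2.imwrite('pics/w4.png',img)
```

```text
9.8 [ 0.5195 -0.3693  0.3162] [-0.0813  0.9967 -0.0002 -0.0001]
```

View pics/w4.png

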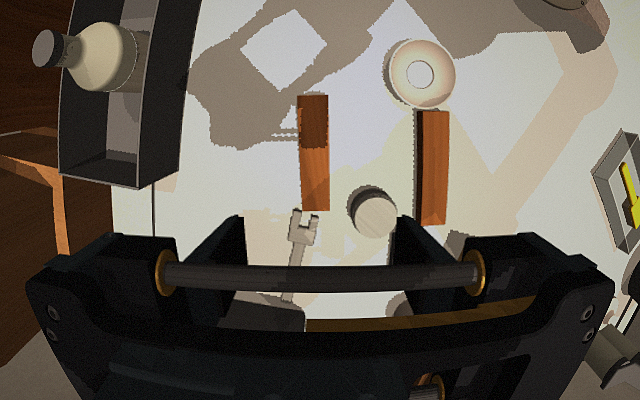

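The wrist view shows the wedge with its thick end at (297–328, 95) and thin end at (303–330, 211). The brush lies in the organiser at the right.

Run:
```python
from h import *
P=[.5195,-.3693,.3162];Q=[-.0813,.9967,-.0002,-.0001]
img=cv2.imread('pics/w4.png');m=cv2.inRange(cv2.cvtColor(img,cv2.COLOR_BGR2HSV),(3,110,40),(16,255,255))
for v in range(92,216,8):
  x=np.nonzero(m[v,280:350])[0]+280
  if len(x):print(v,x.min(),x.max(),end='; ')
a=[wplane(u,.032,P,Q) for u in[(297,95),(328,95)]];b=[wplane(u,.004,P,Q) for u in[(303,211),(330,210)]]
print(a,b);A=np.mean(a,0);B=np.mean(b,0);d=(B-A)[:2];print(A,B,np.hypot(*d),np.arctan2(d[1],d[0]),(A+B)/2)
plan([*(A+d.tolist().__class__([0,0,0]))[:2],.1] if 0 else [*(A[:2]+d/np.hypot(*d)*.035),.1],np.pi+np.arctan2(d[1],d[0]))
```

```text
100 297 327; 108 298 327; 116 298 327; 124 298 327; 132 299 327; 140 299 327; 148 299 328; 156 299 328; 164 300 328; 172 300 328; 180 301 329; 188 301 329; 196 301 329; 204 302 329; [array([ 0.426 , -0.4177,  0.032 ]), array([ 0.4192, -0.3748,  0.032 ])] [array([ 0.6029, -0.3836,  0.004 ]), array([ 0.5942, -0.3413,  0.004 ])]
[ 0.4226 -0.3963  0.032 ] [ 0.5986 -0.3625  0.004 ] 0.1791421854062515 0.18981180999333036 [ 0.5106 -0.3794  0.018 ]
4 rows, each: [ 0.0163 -0.003   0.0541] [ 0.0001 -0.0001 -0.0062]  total: [ 0.065 -0.012  0.216] [ 0.    -0.    -0.025]
```

{"api": "step_arm", "payload": {"targets": [[0.016,-0.003,0.054,0,0,-0.006,-1],[0.033,-0.006,0.108,0,0,-0.012,-1],[0.049,-0.009,0.162,0,0,-0.018,-1],[0.065,-0.012,0.216,0,0,-0.025,-1],[0.065,-0.012,0.216,0,0,-0.025,-1]]}}

```text
time: 10.48
position: [0.4557, -0.3858, 0.0986]
tool_rot: [-0.096, 0.995, 0.003, -0.002]
contact_force: [0.6, 0.2, 1.1]
gripper_width: 1.004
grasp_force: 0.0
```

Run:
```python
from h import *
h=.19
plan([.4226+.035*np.cos(h),-.3963+.035*np.sin(h),.018],np.pi+h)
```

```text
2 rows, each: [-0.0004 -0.0023  0.0403] [ 0.0029 -0.0018  0.0012]  total: [-0.001 -0.005  0.081] [ 0.006 -0.004  0.002]
```

{"api": "step_arm", "payload": {"targets": [[0,-0.004,0.04,0,0,0,-1],[0,-0.004,0.08,0,0,0,-1],[0,-0.004,0.08,0,0,0,1],[0,-0.004,0.08,0,0,0,1],[0,-0.004,0.08,0,0,0,1]]}}

```text
time: 11.1
position: [0.4597, -0.393, 0.0232]
tool_rot: [-0.096, 0.995, -0.001, 0.001]
contact_force: [0.4, -0.0, -0.7]
gripper_width: 0.706
grasp_force: 0.0
```

{"api": "step_arm", "payload": {"targets": [[0,0,0,0,0,0,1],[0,0,0,0,0,0,1],[0,0,0,0,0,0,1],[0,0,0,0,0,0,1]]}}

```text
time: 11.6
position: [0.4586, -0.3923, 0.0215]
tool_rot: [-0.096, 0.995, -0.0, 0.0]
contact_force: [-1.7, 2.5, 9.1]
gripper_width: 0.48
grasp_force: 29.9
```

{"api": "step_arm", "payload": {"targets": [[0,0,-0.03,0,0,0,1],[0,0,-0.08,0,0,0,1],[0.02,0,-0.13,0,0,0,1],[0.04,0,-0.16,0,0,0,1],[0.04,0,-0.16,0,0,0,1]]}}

```text
time: 12.22
position: [0.419, -0.401, 0.1832]
tool_rot: [-0.095, 0.995, -0.002, 0.001]
contact_force: [0.0, 0.5, -1.4]
gripper_width: 0.48
grasp_force: 29.9
```

Run:
```python
from h import *
print(ctrl.observe()['position'],ctrl.observe()['contact_force'])
plan([.415,.065,.17],np.pi-.12)
```

```text
[ 0.419  -0.401   0.1832] [ 0.0145  0.4911 -1.4022]
5 rows, each: [-0.0106  0.0573  0.0015] [-0.0004  0.0003  0.0389]  total: [-0.053  0.286  0.007] [-0.002  0.001  0.194]
3 rows, each: [0.0007 0.0582 0.0016] [-0.0004  0.0003  0.0389]  total: [0.002 0.175 0.005] [-0.001  0.001  0.117]
```

{"api": "step_arm", "payload": {"targets": [[-0.011,0.057,0,0,0,0.039,1],[-0.021,0.115,0,0,0,0.078,1],[-0.032,0.172,0,0,0,0.117,1],[-0.042,0.229,0,0,0,0.156,1],[-0.053,0.286,0.007,0,0,0.194,1]]}}

```text
time: 12.85
position: [0.4165, -0.1071, 0.1732]
tool_rot: [0.002, 1.0, 0.0, -0.0]
contact_force: [0.5, 0.4, -2.0]
gripper_width: 0.481
grasp_force: 29.9
```

{"api": "step_arm", "payload": {"targets": [[0.001,0.058,0,0,0,0.039,1],[0.001,0.116,0,0,0,0.078,1],[0.002,0.175,0,0,0,0.117,1],[0.002,0.175,0.05,0,0,0.117,1],[0.002,0.175,0.09,0,0,0.117,1]]}}

```text
time: 13.48
position: [0.4145, 0.0673, 0.082]
tool_rot: [0.058, 0.998, 0.0, -0.0]
contact_force: [0.5, -0.4, -1.7]
gripper_width: 0.48
grasp_force: 29.9
```

Run:
```python
from h import *
s=ctrl.observe();P,Q=s['position'],s['tool_rot'];print(s['time'],P,Q)
w=np.ascontiguousarray(ctrl.capture('wrist')[:,:,::-1]);b=ctrl.capture('side')[120:300,190:430,::-1]
cv2.imwrite('pics/m5.png',np.vstack([w[130:400],cv2.resize(b,(440,330),interpolation=2) if 0 else cv2.copyMakeBorder(cv2.resize(b,(440,330),interpolation=2),0,0,0,200,0)]))
```

```text
13.475 [0.4145 0.0673 0.082 ] [ 0.0581  0.9983  0.     -0.0003]
```

View pics/m5.png

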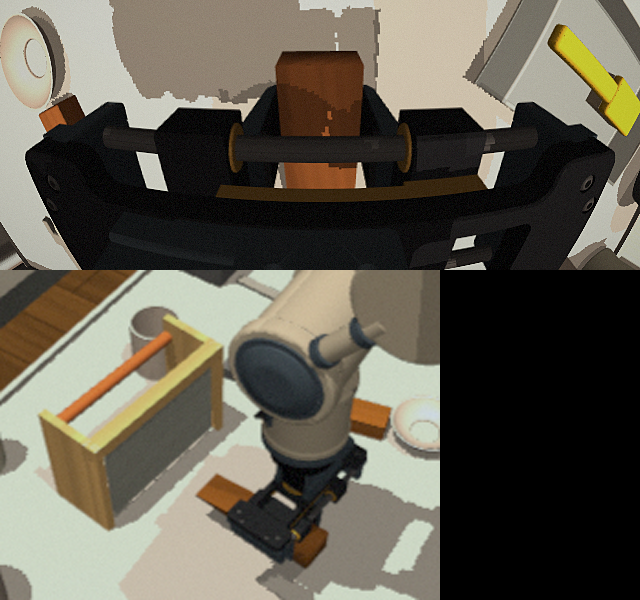

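The wedge is held level, tip toward the hatch, and the flap is shut. I'll check the hatch pose using the cheek feet at (108,528) and (220,431) in the lower panel.

Run:
```python
from h import *
S=lambda x,y:(190+x/1.8333,120+(y-270)/1.8333)
a=plane('side',S(109,528),0);b=plane('side',S(221,430),0);c=plane('side',S(62,498),0)
t=[plane('side',S(*p),.17) for p in[(41,412),(98,451),(222,345),(166,318)]]
print(a,b,c,*t);d=(a-b)[:2];print(np.hypot(*d),np.arctan2(-d[0],d[1]))
d=(t[1]-t[2])[:2];print(np.hypot(*d),np.arctan2(-d[0],d[1]))
h=-.12;x=np.array([np.cos(h),np.sin(h)]);print('origin',(a+b)[:2]/2+.008*x,(t[1]+t[2])[:2]/2+.008*x)
```

```text
[0.6479 0.1522 0.    ] [ 0.6157 -0.0773  0.    ] [0.7338 0.1483 0.    ] [0.7422 0.1417 0.17  ] [0.6432 0.1521 0.17  ] [ 0.6181 -0.0836  0.17  ] [ 0.7127 -0.086   0.17  ]
0.23175577916644355 -0.1391739157346236
0.2370564681796315 -0.10591698834395337
origin [0.6398 0.0365] [0.6386 0.0333]
```

{"api": "step_arm", "payload": {"targets": [[0,0,0.03,0,0,0,1],[0,0,0.057,0,0,0,1],[-0.04,0,0.057,0,0,0,1],[-0.08,0,0.057,0,0,0,1],[-0.11,0,0.057,0,0,0,1]]}}

```text
time: 14.2
position: [0.5264, 0.0526, 0.0281]
tool_rot: [0.06, 0.998, 0.0, 0.001]
contact_force: [-0.2, 0.0, -0.7]
gripper_width: 0.477
grasp_force: 29.9
```

{"api": "step_arm", "payload": {"targets": [[-0.01,0,0,0,0,0,1],[-0.02,0,0,0,0,0,1],[-0.03,0,0,0,0,0,1],[-0.035,0,0,0,0,0,1],[-0.035,0,0,0,0,0,1]]}}

```text
time: 14.82
position: [0.5588, 0.0488, 0.0267]
tool_rot: [0.059, 0.998, -0.0, -0.0]
contact_force: [-0.9, -0.1, -7.9]
gripper_width: 0.48
grasp_force: 30.0
```

{"api": "step_arm", "payload": {"targets": [[0.008,0,0.0,0,0,0,1],[0.008,0,0.005,0,0,0,1],[0.008,0,0.006,0,0,0,1]]}}

```text
time: 15.2
position: [0.5509, 0.0498, 0.0215]
tool_rot: [0.059, 0.998, 0.0, 0.0]
contact_force: [-9.4, 0.5, 28.1]
gripper_width: 0.478
grasp_force: 30.0
```

{"api": "step_arm", "payload": {"targets": [[-0.006,0,0,0,0,0,1],[-0.012,0,0,0,0,0,1],[-0.016,0,0,0,0,0,1],[-0.016,0,0,0,0,0,1]]}}

```text
time: 15.7
position: [0.5662, 0.0479, 0.0214]
tool_rot: [0.059, 0.998, 0.0, -0.001]
contact_force: [-9.7, 0.9, 15.3]
gripper_width: 0.481
grasp_force: 30.0
```

{"api": "step_arm", "payload": {"targets": [[0,0,0,0,0,0,0.1],[0,0,0,0,0,0,-0.2],[0,0,0,0,0,0,-0.3],[0,0,-0.03,0,0,0,-0.3],[0,0,-0.06,0,0,0,-0.3]]}}

```text
time: 16.32
position: [0.5669, 0.0478, 0.0814]
tool_rot: [0.059, 0.998, 0.0, -0.0]
contact_force: [0.1, 1.3, 0.2]
gripper_width: 0.65
grasp_force: 0.0
```

{"api": "step_arm", "payload": {"targets": [[0.04,0,0,0,0,0,1],[0.085,0,0,0,0,0,1],[0.085,0,0.02,0,0,0,1],[0.085,0,0.055,0,0,0,1],[0.085,0,0.055,0,0,0,1]]}}

```text
time: 16.95
position: [0.4815, 0.0579, 0.0246]
tool_rot: [0.059, 0.998, -0.0, -0.002]
contact_force: [0.6, 0.1, 0.7]
gripper_width: 0.131
grasp_force: 0.0
```

{"api": "step_arm", "payload": {"targets": [[0,0,0,0,0,0,1],[0,0,0,0,0,0,1],[-0.01,0,0,0,0,0,1],[-0.015,0,0,0,0,0,1],[-0.02,0,0,0,0,0,1]]}}

```text
time: 17.58
position: [0.503, 0.0554, 0.026]
tool_rot: [0.059, 0.998, 0.0, 0.0]
contact_force: [-0.5, 0.6, 0.1]
gripper_width: 0.005
grasp_force: 0.0
```

{"api": "step_arm", "payload": {"targets": [[-0.004,0,0,0,0,0,1],[-0.008,0,0,0,0,0,1],[-0.012,0,0,0,0,0,1],[-0.012,0,0,0,0,0,1]]}}

```text
time: 18.08
position: [0.5145, 0.0541, 0.0259]
tool_rot: [0.059, 0.998, 0.0, 0.0]
contact_force: [-0.1, -0.8, -0.5]
gripper_width: 0.002
grasp_force: 0.0
```

{"api": "step_arm", "payload": {"targets": [[-0.002,0,0,0,0,0,1],[-0.004,0,0,0,0,0,1],[-0.004,0,0,0,0,0,1]]}}

```text
time: 18.45
position: [0.5181, 0.0536, 0.0259]
tool_rot: [0.059, 0.998, -0.0, -0.0]
contact_force: [-2.2, -0.1, -0.3]
gripper_width: 0.007
grasp_force: 0.8
```

{"api": "step_arm", "payload": {"targets": [[-0.001,0,0,0,0,0,1],[-0.002,0,0,0,0,0,1],[-0.002,0,0,0,0,0,1]]}}

```text
time: 18.82
position: [0.5186, 0.0535, 0.0258]
tool_rot: [0.059, 0.998, -0.0, -0.002]
contact_force: [-8.7, 2.1, 5.1]
gripper_width: 0.008
grasp_force: 4.5
```

{"api": "step_arm", "payload": {"targets": [[-0.001,0,0,0,0,0,1],[-0.002,0,0,0,0,0,1],[-0.002,0,0,0,0,0,1]]}}

```text
time: 19.2
position: [0.519, 0.0534, 0.0257]
tool_rot: [0.059, 0.998, -0.0, -0.003]
contact_force: [-16.3, 1.7, 12.9]
gripper_width: 0.009
grasp_force: 8.3
```

{"api": "step_arm", "payload": {"targets": [[-0.001,0,0,0,0,0,1],[-0.001,0,0,0,0,0,1],[-0.001,0,0,0,0,0,1],[-0.001,0,0,0,0,0,1]]}}

```text
time: 19.7
position: [0.5191, 0.0534, 0.0256]
tool_rot: [0.059, 0.998, -0.0, -0.004]
contact_force: [-19.7, 2.2, 15.8]
gripper_width: 0.005
grasp_force: 10.2
```

{"api": "step_arm", "payload": {"targets": [[0.02,0,0,0,0,0,1],[0.04,0,0,0,0,0,1],[0.06,0,-0.05,0,0,0,1],[0.08,0,-0.11,0,0,0,1],[0.08,-0.04,-0.16,0,0,0,1]]}}

```text
time: 20.32
position: [0.4384, 0.0251, 0.1863]
tool_rot: [0.058, 0.998, 0.0, 0.0]
contact_force: [1.6, -0.3, 0.0]
gripper_width: 0.004
grasp_force: 0.0
```

Run:
```python
from h import *
s=ctrl.observe();print(s['position'],s['tool_rot'])
b=ctrl.capture('side')[120:300,190:430,::-1];cv2.imwrite('pics/s6.png',cv2.resize(b,(800,600),interpolation=2))
plan([.52,-.206,.2],np.pi+.06)
```

```text
[0.4384 0.0251 0.1863] [0.0578 0.9983 0.0001 0.0004]
5 rows, each: [-0.021  -0.0432 -0.0015] [-0.0004  0.0015 -0.0353]  total: [-0.105 -0.216 -0.008] [-0.002  0.008 -0.177]
```

View pics/s6.png

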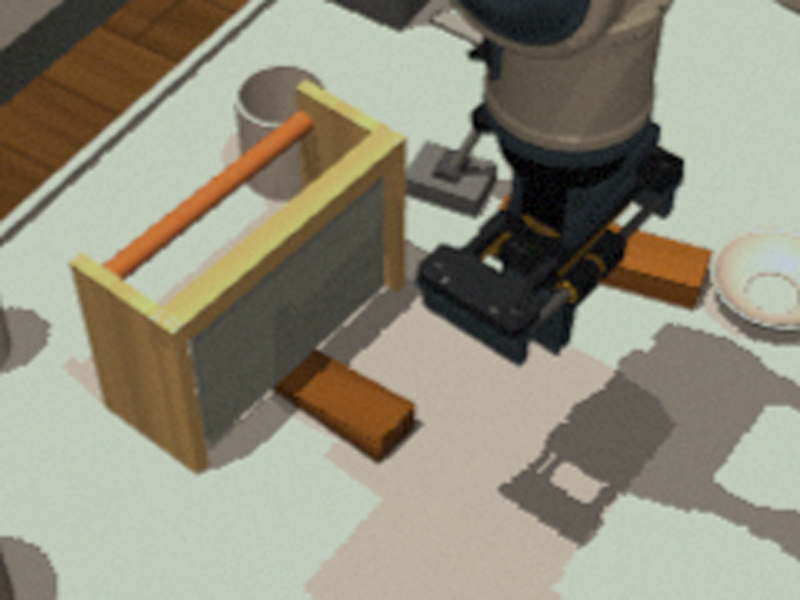

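The wedge sits flat under the middle of the shut flap (crop (345,400)), thick end out. Next is the switch.

{"api": "step_arm", "payload": {"targets": [[-0.021,-0.043,0,0,0,-0.035,1],[-0.042,-0.086,0,0,0,-0.07,1],[-0.063,-0.129,0,0,0,-0.106,1],[-0.084,-0.173,0,0,0,-0.141,1],[-0.105,-0.216,-0.008,0,0,-0.177,1]]}}

```text
time: 21.0
position: [0.5181, -0.2046, 0.192]
tool_rot: [-0.03, 1.0, 0.0, -0.0]
contact_force: [0.4, -0.2, 0.2]
gripper_width: 0.005
grasp_force: 0.0
```

Run:
```python
from h import *
s=ctrl.observe();print(s['time'],s['position'],s['tool_rot'])
out=[]
for n in('scene','side'):
  a=ctrl.capture(n);u,v=proj(n,[.617,-.206,.094]).astype(int);g=cv2.cvtColor(a,7)[v-25:v+25,u-25:u+25]
  m=(g<45).astype(np.uint8);k,l,st,ce=cv2.connectedComponentsWithStats(m)
  print(n,u,v,[(st[i,4],(ce[i]+[u-25,v-25]).round(1)) for i in range(1,k) if st[i,4]>15])
plan([.56,-.207,.088],np.pi+.06)
```

```text
21.0 [ 0.5181 -0.2046  0.192 ] [-0.0295  0.9996  0.0001 -0.0001]
scene 251 190 [(np.int32(43), array([251.2, 190.8]))]
side 335 155 [(np.int32(99), array([353.3, 133.2])), (np.int32(57), array([335.2, 155.2]))]
2 rows, each: [-0.0199 -0.0008  0.0525] [-0.0013  0.0015 -0.0018]  total: [-0.04  -0.002  0.105] [-0.003  0.003 -0.004]
```

{"api": "step_arm", "payload": {"targets": [[-0.015,-0.001,0.04,0,0,0,1],[-0.035,-0.002,0.08,0,0,0,1],[-0.04,-0.002,0.105,0,0,0,1],[-0.04,-0.002,0.105,0,0,0,1]]}}

```text
time: 21.6
position: [0.5571, -0.2018, 0.0857]
tool_rot: [-0.029, 1.0, 0.001, -0.001]
contact_force: [-0.4, 0.3, 0.6]
gripper_width: 0.006
grasp_force: 0.0
```

{"api": "step_arm", "payload": {"targets": [[-0.02,0,0,0,0,0,1],[-0.04,0,0,0,0,0,1],[-0.06,0,0,0,0,0,1],[-0.075,0,0,0,0,0,1],[-0.085,0,0,0,0,0,1]]}}

```text
time: 22.22
position: [0.6434, -0.1976, 0.0887]
tool_rot: [-0.029, 1.0, -0.0, 0.001]
contact_force: [-1.4, -0.0, -0.8]
gripper_width: 0.002
grasp_force: 0.5
```

{"api": "step_arm", "payload": {"targets": [[-0.003,0,0,0,0,0,1],[-0.006,0,0,0,0,0,1],[-0.009,0,0,0,0,0,1]]}}

```text
time: 22.6
position: [0.6515, -0.1972, 0.0874]
tool_rot: [-0.029, 1.0, 0.0, -0.0]
contact_force: [-0.6, -1.0, 0.5]
gripper_width: 0.005
grasp_force: 0.4
```

Not at the stop yet, so I'll continue in small steps.

{"api": "step_arm", "payload": {"targets": [[-0.003,0,0,0,0,0,1],[-0.006,0,0,0,0,0,1],[-0.006,0,0,0,0,0,1]]}}

```text
time: 22.98
position: [0.6546, -0.1968, 0.0867]
tool_rot: [-0.029, 1.0, 0.0, -0.003]
contact_force: [-19.1, -3.5, 8.3]
gripper_width: 0.002
grasp_force: 9.6
```

{"api": "step_arm", "payload": {"targets": [[-0.003,0,0,0,0,0,1],[-0.005,0,0,0,0,0,1],[-0.005,0,0,0,0,0,1]]}}

```text
time: 23.35
position: [0.656, -0.1968, 0.0863]
tool_rot: [-0.029, 1.0, 0.001, -0.007]
contact_force: [-41.6, -7.9, 19.7]
gripper_width: 0.005
grasp_force: 21.5
```

{"api": "step_arm", "payload": {"targets": [[0.03,0,0,0,0,0,1],[0.08,0,0,0,0,0,1],[0.11,0,-0.05,0,0,0,1],[0.15,0,-0.1,0,0,0,1],[0.2,0,-0.15,0,0,0,1]]}}

```text
time: 23.98
position: [0.4692, -0.2078, 0.2321]
tool_rot: [-0.029, 1.0, -0.0, 0.001]
contact_force: [0.1, -0.6, 0.1]
gripper_width: 0.008
grasp_force: 0.0
```

{"api": "step_arm", "payload": {"targets": [[0.05,-0.05,-0.03,0,0,0,1],[0.05,-0.1,-0.06,0,0,0,1],[0.05,-0.15,-0.06,0,0,0,1],[0.05,-0.15,-0.06,0,0,0,1]]}}

```text
time: 24.48
position: [0.4287, -0.3639, 0.2908]
tool_rot: [-0.027, 1.0, -0.001, 0.001]
contact_force: [-0.1, 0.9, -0.6]
gripper_width: 0.002
grasp_force: 0.0
```

Run:
```python
from h import *
s=ctrl.observe();print(s['time'],s['position'],s['contact_force'])
b=ctrl.capture('side');cv2.imwrite('pics/s7.png',cv2.resize(b[100:400,150:450,::-1],(600,600),interpolation=2))
```

```text
24.475 [ 0.4287 -0.3639  0.2908] [-0.1276  0.9198 -0.6381]
```

View pics/s7.png

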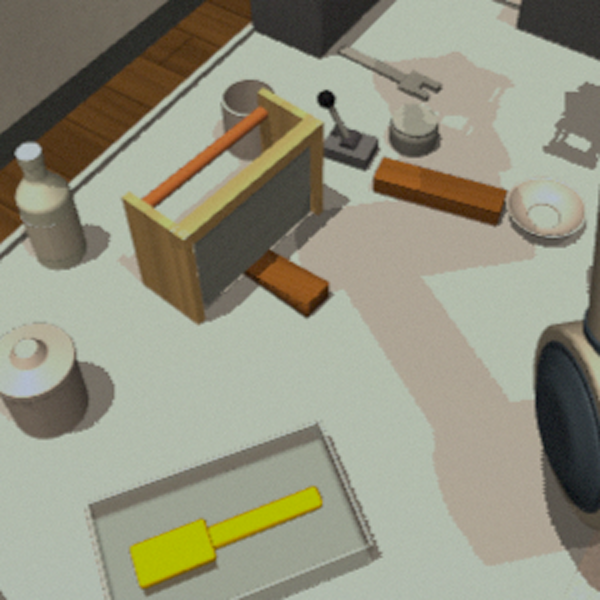

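The brush lies flat in the box (225,535), the wedge is under the shut flap (290,280), and the toggle leans over, away from the robot (327,100). The arm is clear, so I'm handing in.

```bash
python3 -c "
from workcell import ctrl
print(ctrl.job_done())"
```

```text
the job is handed in; nothing more can be done
None
```

I handed the job in at about 24.5 s: the brush is flat in the organiser, the flap is shut with the wedge pushed to about 20 N until it stopped moving, and the toggle is fully over; the hand-in returned no verdict, and I did not measure the wedge's squeeze after letting go.

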